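# Lock the specimen clamp with its square key

## Task

Lock the specimen clamp: take the square key (the one with the red handle) out of the key stand, push it well down into the square socket of the clamp, and turn it clockwise, seen from above, to the stop (roughly 60 degrees, where the socket's white line points at the red dot). Then let go, leaving the key standing in the socket. Leave the blue triangular key in the stand.

Things in the scene. Friction and masses are not known exactly. Their poses are not given: they have to be found in the camera images.
- square_key: Loose red-handled key, 100 mm tall, 0.12 kg, upright in one of two wells (16 mm deep, 90 mm apart along y) of a 30 mm high grey stand. Origin: centre of the bit's foot; z up the key, x and y square to the bit's faces. Steel bit 16 mm square to z = 32 mm, foot bevelled 3 mm. Flat handle z = 74 to 100 mm, 64 mm long along y, 14 mm thick along x: grip it from above across x at z = 87 mm
- tri_key: The other key, upright in the stand's other well: same size, origin, axes and handle, but the handle is blue and the steel bit three-cornered. The two handles stand end to end, 26 mm apart, their tops 114 mm above the worktop: lift the square key clear of it. Not needed; it stays in the stand
- socket_mouth (a point): Centre of the mouth of the square socket in the clamp's brass spindle, level with the grey block round it, 36 mm above the worktop; jaws are no higher. z up; x, y square to the socket's faces, turning with it; its white line points to -x. Socket 19 mm square, 24 mm deep, flared to 27 mm in the top 5 mm. The key goes in at any quarter turn, with up to 12 deg of turning play each way
- clamp_spindle (a joint): Turn of the spindle with the socket, rad, growing clockwise seen from above. Starts between 0 (clamp open) and 0.2; hard stop at 1.1 (clamp locked, white line at the red dot). Turns with light friction (about 0.06 N m) and stays where it is left
Things that resemble listed ones, but are neither listed nor needed, are in the scene too. Of the things like the square_key, leave any that is turquoise; of the rest the larger one is meant.

How it is judged (in metres and radians):
On the way, in this order (a step that is already met when the one before it is completed fails the run):
1. the square key stands down in the socket, the spindle not yet turned (z of square_key in the frame of socket_mouth below -0.015 m and horizontal distance between square_key and socket_mouth below 0.01 m and angle between square_key's own z axis and vertical below 0.18 rad and value of joint clamp_spindle below 0.5 rad), for 0.1 s.
2. the spindle is turned clockwise to within 0.2 rad of the stop, the key in the socket (z of square_key in the frame of socket_mouth below -0.015 m and horizontal distance between square_key and socket_mouth below 0.01 m and angle between square_key's own z axis and vertical below 0.18 rad and value of joint clamp_spindle above 0.9 rad), for 0.1 s.
At the end, for the whole second after the job is handed in: The square key stands released and at rest in the socket: its lower end more than 15 mm below the mouth and within 10 mm of the socket's axis, tilted less than 10 degrees, and the spindle is turned clockwise past 0.9 rad (stop at 1.1) (all of step 2 and linear speed of square_key below 0.02 m/s and contact force between the fingers and square_key below 0.1 N); the robot touches nothing.
It fails at once if the blue triangular key is taken or knocked out of its place (moved more than 30 mm) (distance of tri_key from where it was at the start of the episode above 0.03 m).
It also fails if it takes over 38 s, if anything falls off the work surface, if the arm or the gripper's body presses on something with over 40 N, if the wrist force passes 120 N, or if a joint passes its speed limit or range.

## Robot

A 6-joint arm with a two-finger parallel gripper is mounted at the origin on a cart in front of the work surface, level with it; the furniture and walls round the work are solid. World frame = base frame: x ahead of the robot, y to its left, z up, the work surface at z = 0. Lengths are in mm, angles in rad, forces in N, time in s.
With the tool pointing down it reaches from about 350 to 875 mm from the base axis. Payload 4.2 kg.
Tool frame: the origin (TCP) lies midway between the tips of the shut fingers; the grasp point (between the pads) lies 19 mm behind it; z points along the fingers, y is the direction in which the jaws open and shut (so a half turn about z gives the same grasp; the last joint's range is limited). The gripper opens to 85 mm and grips with 20 to 120 N. Pads are 22 mm wide; open, the fingers measure 114 mm over their backs; the gripper's body (76 mm by 85 mm) begins 54 mm behind the grasp point. The pads swing forward as they close: fully open they stand 13 mm farther back than shut.
Start: joints at [1.489, 0.385, 0.008, 0, -1.194, -0.259], TCP at [208.868, 589.044, 231.312] pointing down, gripper open.
Joint ranges: [-3.14, 3.14], [-1.21, 2.06], [-1.07, 1.41], [-3.16, 2.05], [-2.99, -0.16], [-3.1, 3.1]. Speed limits (rad/s): [2.79, 2.79, 3.14, 3.14, 3.14, 3.14].

## Interface

Orientations are given as a unit quaternion [x, y, z, w].
In Python, from bench import arm gives the robot as it stands. The module is installed in compiled form; this text tells all that it offers.
- The arm moves only by the tool drive_tool, never from a script. Its argument "moves" is a list that holds one entry, the list of rows, each a list of 7 numbers: the opening, from 0 (shut) to 1 (fully open), then the shift along the tool's x, y, z in m, then the turn, a rotation vector about the tool's x, y, z in rad. In form: [[[hand, dx, dy, dz, wx, wy, wz], ...]]. A call has 1 to 20 rows; each row shifts and turns the pose as measured when the row begins, along the tool's axes as they then stand; what a row does not reach is not made up. A row lasts 1/10 s, in which the tool goes at most 50 mm and 8.59 degrees, less where a joint would pass 70% of its speed; a pose out of reach is approached as far as the arm can. A call with a gripper value outside its range is refused whole. The fingers move at their own pace and stop on an object; the grip force is fixed at half the most. Time passes only in rows, so rows that do not move let the fingers close. It gives the time, the measured TCP pose, the force and the opening at its end, in the units of the state.
- arm.read_state(): the state, without advancing time (a new reading comes with each control period).
- arm.get_image(name): name is "scene" or "top" or "wrist"; returns (picture, depth): 420x560x3 uint8, red, green, blue; 420x560 float32, mm along the optical axis (not along the pixel's ray), 0 where there is no reading.
- arm.camera_params(name): a dict with "fov_y" (degrees; the focal length in pixels is half the picture's height over the tangent of half this angle, whatever the lens; pixels are square), "cx", "cy" (the principal point, pixels), "world_from_camera" (4x4, takes a point from camera to world coordinates); the wrist camera has in their place "T_tool_cam" (4x4, takes a point from camera to tool coordinates, whose origin is the TCP and whose axes are the flange's). Camera axes: x right, y down, z forward; pixel columns grow to the right and rows downward; lengths in mm; the calibration is good to about 2 mm. A picture is of the moment at which its call begins: read the wrist's pose just before it. camera_params takes no time and is no camera call.
- arm.job_done(): hands the job in, once; it reports no verdict.
The state is a dict: "clock": time; "joints": joint angles; "joint_vel": joint speeds; "joint_efforts": joint torques, N m; "position": TCP position; "ee_rot": TCP orientation; "contact_force": force on the tool from outside, world axes, zero at the start; "wrist_torque": the same for the moment, N m; "gripper_width": finger opening in mm.
Only numpy, scipy, OpenCV 4.12 (cv2) and the standard library are available. Lean on these libraries where they do the work, as an engineer would, in place of code of your own. Each camera call takes 0.05 s, during which the arm holds its last target.

## Working session

There is one attempt and no reset: what is moved stays moved. The work goes in short steps, Python scripts to look and compute and a tool call to move; the robot and the scene stay as the last step left them, time stands still between calls to the robot, and variables do not carry over. Pictures are saved under pics/ and viewed, and the job is handed in when it is done.

Besides the shell and the picture viewer there is one more tool, called after "Call:" by a JSON object that holds its "name" and its "arguments", one argument or row to a line. drive_tool: Moves the arm, as the interface text tells. Its arguments: {"type":"object","properties":{"moves":{"type":"array","items":{"type":"array","items":{"type":"array","items":{"type":"number"}}}}},"required":["moves"]}

```bash
mkdir -p pics; cat > h.py <<'E'
from bench import arm
import numpy as np, cv2
from scipy.spatial.transform import Rotation as R
def snap(n,f):
    s=arm.read_state(); im,d=arm.get_image(n); p=arm.camera_params(n)
    cv2.imwrite(f'pics/{f}.png',im[:,:,::-1]); 
    if n=='wrist':
        T=np.eye(4);T[:3,:3]=R.from_quat(s['ee_rot']).as_matrix();T[:3,3]=s['position'];T=T@np.array(p['T_tool_cam'])
    else: T=np.array(p['world_from_camera'])
    np.savez(f'pics/{f}.npz',im=im,d=d,T=T,f=210/np.tan(np.radians(p['fov_y'])/2),c=[p['cx'],p['cy']])
def ld(f): return np.load(f'pics/{f}.npz')
def cloud(z):
    d=z['d'];v,u=np.mgrid[:420,:560];P=np.stack([(u-z['c'][0])*d/z['f'],(v-z['c'][1])*d/z['f'],d],-1)
    return P@z['T'][:3,:3].T+z['T'][:3,3]
def onplane(z,u,v,h):
    r=z['T'][:3,:3]@np.array([(u-z['c'][0])/z['f'],(v-z['c'][1])/z['f'],1]);o=z['T'][:3,3]
    return o+r*(h-o[2])/r[2]
def crop(f,x0,y0,x1,y1,k):
    im=cv2.imread(f'pics/{f}.png')[y0:y1,x0:x1];cv2.imwrite(f'pics/{f}_c{x0}_{y0}.png',cv2.resize(im,None,fx=k,fy=k,interpolation=cv2.INTER_CUBIC))
E
python3 - <<'E'
from h import *
s=arm.read_state();print({k:np.round(v,3) for k,v in s.items()})
snap('scene','s0');snap('top','t0');snap('wrist','w0')
for n in('scene','top','wrist'):print(n,arm.camera_params(n))
E
```

```text
{'clock': np.float64(0.0), 'joints': array([ 1.489e+00,  3.860e-01,  7.000e-03, -1.000e-03, -1.194e+00,
       -2.590e-01]), 'joint_vel': array([-0.001,  0.001, -0.   ,  0.001, -0.001,  0.002]), 'joint_efforts': array([ 1.0000e-03, -3.9229e+01,  1.8840e+01,  4.1860e+00, -5.0000e-03,
       -0.0000e+00]), 'position': array([208.68 , 588.505, 230.203]), 'ee_rot': array([ 0.986, -0.17 , -0.   ,  0.001]), 'contact_force': array([0.163, 0.255, 0.299]), 'wrist_torque': array([-0.037, -0.002,  0.018]), 'gripper_width': np.float64(85.46)}
scene {'fov_y': 44.1827368535901, 'cx': 270.3121296163523, 'cy': 208.2210016811321, 'world_from_camera': array([[ 7.58286062e-01, -3.49242355e-01,  5.50483447e-01,
         4.30940922e+01],
       [-6.51918154e-01, -4.03333426e-01,  6.42125274e-01,
        -2.60081586e+02],
       [-2.22896844e-03, -8.45784798e-01, -5.33519547e-01,
         5.36394957e+02],
       [ 0.00000000e+00,  0.00000000e+00,  0.00000000e+00,
         1.00000000e+00]])}
top {'fov_y': 54.73048765326186, 'cx': 280.18167936689065, 'cy': 208.88650431187108, 'world_from_camera': array([[ 2.09579788e-02, -9.90885977e-01,  1.33062931e-01,
         3.86345645e+02],
       [-9.99542632e-01, -2.36687889e-02, -1.88232570e-02,
         2.88547768e+02],
       [ 2.18011398e-02, -1.32607575e-01, -9.90928828e-01,
         8.91344503e+02],
       [ 0.00000000e+00,  0.00000000e+00,  0.00000000e+00,
         1.00000000e+00]])}
wrist {'fov_y': 71.63214216594147, 'cx': 274.50923501087084, 'cy': 208.4598818279466, 'T_tool_cam': array([[-6.12939112e-04, -9.48119887e-01, -3.17912417e-01,
         8.08486404e+01],
       [ 9.99998917e-01, -1.00640040e-03,  1.07340818e-03,
        -8.85999234e-01],
       [-1.33766682e-03, -3.17911415e-01,  9.48119477e-01,
        -1.44056961e+02],
       [ 0.00000000e+00,  0.00000000e+00,  0.00000000e+00,
         1.00000000e+00]])}
```

View pics/s0.png

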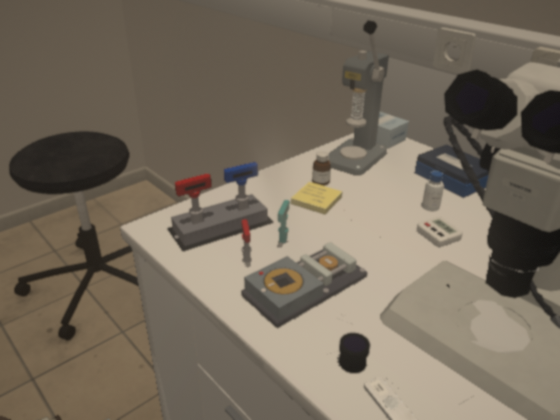

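View pics/t0.png

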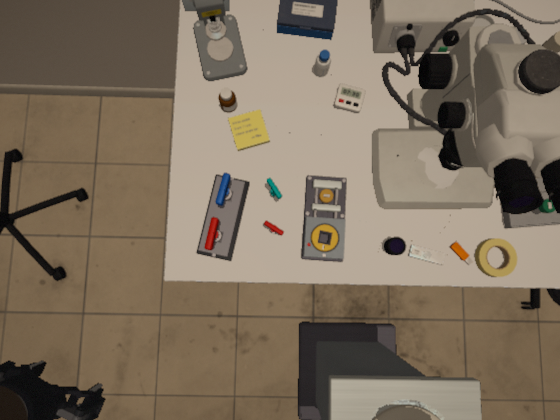

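View pics/w0.png

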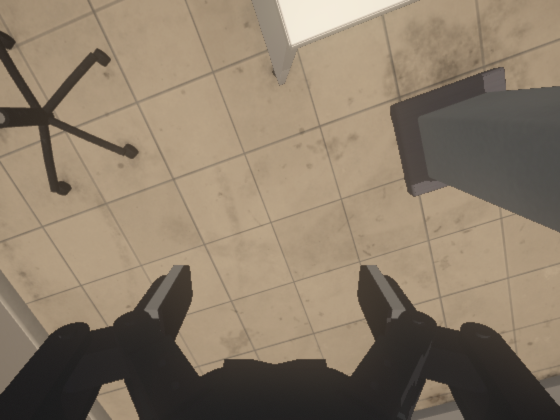

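```bash
python3 -c "
from h import *
crop('t0',190,160,360,275,4.6);crop('s0',150,140,380,330,3.4)"
```

```text
(no output)
```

View pics/t0_c190_160.png

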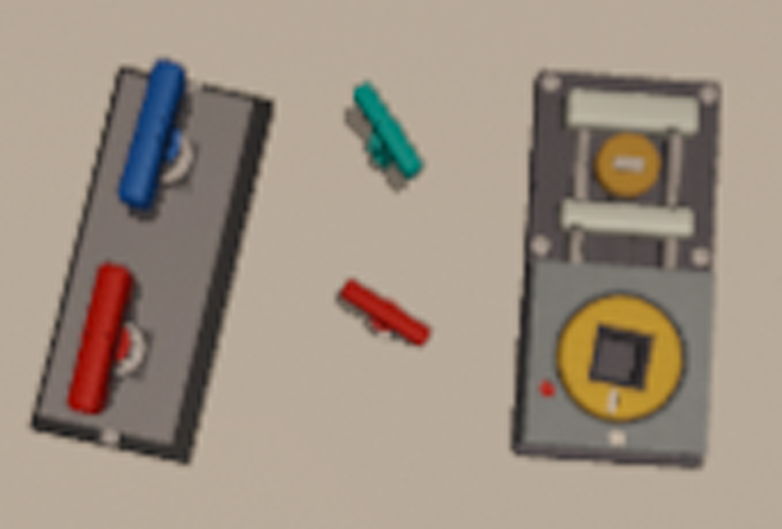

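View pics/s0_c150_140.png

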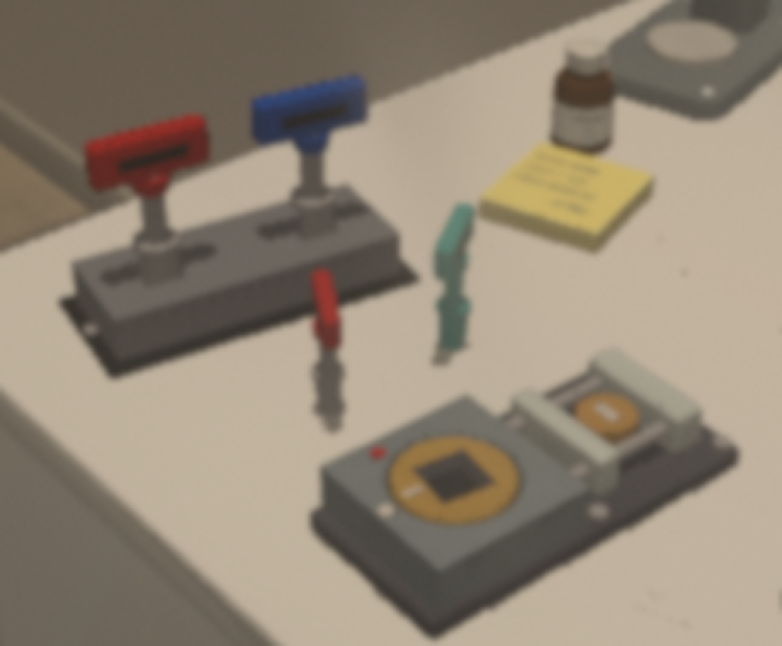

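```bash
python3 - <<'E'
from h import *
for f in('t0','s0'):
    z=ld(f);P=cloud(z);im=z['im'].astype(int);r,g,b=im[...,0],im[...,1],im[...,2]
    for nm,m in(('red',(r>90)&(g<60)&(b<60)),('blue',(b>80)&(r<70)&(g<95)),('brass',(r>130)&(g>80)&(b<75)&(r-b>80))):
        n,l,st,c=cv2.connectedComponentsWithStats(m.astype(np.uint8))
        for i in range(1,n):
            if st[i,4]<40: continue
            Q=P[(l==i)]; Q=Q[Q[:,2]>-20]
            t=Q[Q[:,2]>np.percentile(Q[:,2],90)-6]
            (cx,cy),wh,a=cv2.minAreaRect(t[:,:2].astype(np.float32))
            w,V=np.linalg.eigh(np.cov(t[:,:2].T)); v=V[:,1]
            print(f,nm,st[i],np.round(c[i]),'med',np.median(t,0).round(1),'rect',round(cx,1),round(cy,1),np.round(wh,1),'axis',np.degrees(np.arctan2(v[1],v[0])).round(1))
    
z=ld('t0')
k=4.6
for nm,u,v,h in(('sock c',620,358,36),('line',613,400,36),('dot',547,388,36),('brass centre',621,358,36),('stand TL',120,70,30),('TR',270,98,30),('BL',35,425,30),('BR',185,455,30)):
    print(nm,onplane(z,190+(u-1.8)/k,160+(v-1.8)/k,h).round(1))
for nm,u1,v1 in(('redtopend',118,266),('redbot',87,408)):
    print(nm,onplane(z,190+u1/k,160+v1/k,114).round(1))
E
```

```text
t0 red [205 217  13  33 244] [211. 233.] med [441.  405.1 113.9] rect 429.6 347.4 [132.5  61.8] axis 174.2
t0 red [264 221  19  14 100] [273. 228.] med [458.2 285.7  70.1] rect 431.5 281.0 [85.5 33.1] axis 45.3
t0 blue [320  50   9   9  65] [324.  54.] med [833.4 185.8  74.3] rect 833.8 186.1 [17.5 18.3] axis 175.6
t0 blue [216 173  14  32 211] [222. 189.] med [528.7 387.  114. ] rect 463.7 353.5 [196.9  45.1] axis -169.3
t0 brass [320 189  13  13 113] [326. 195.] med [534.  173.7  27.5] rect 470.2 230.8 [ 26.2 202. ] axis 142.3
t0 brass [312 224  26  27 381] [325. 237.] med [443.2 176.5  36.4] rect 412.7 213.8 [ 54.5 149. ] axis 114.3
t0 brass [452 242  17  18 131] [460. 251.] med [ 421.5 -122.7    9.2] rect 422.8 -122.7 [40.  16.1] axis -138.9
s0 red [175 174  36  21 309] [191. 183.] med [438.1 402.2 113.2] rect 233.5 86.1 [788.   58.2] axis 57.2
s0 red [189 190  11   8  58] [194. 193.] med [438.5 399.7  90.7] rect 238.5 74.3 [774.5  17. ] axis 59.0
s0 red [242 220   8  22 111] [245. 230.] med [457.  283.5  69.9] rect 457.4 284.4 [42.8  9. ] axis 56.7
s0 blue [224 163  32  11 159] [240. 168.] med [524.3 384.6 113.5] rect 526.0 385.8 [14.4 57.2] axis 164.4
s0 blue [430 170  13   7  50] [437. 174.] med [831.3 182.9  74.7] rect 833.0 181.3 [17.4 18.7] axis 170.7
s0 brass [266 270  18  13  64] [273. 275.] med [438.9 197.   36.8] rect 439.3 196.0 [37.7 10.6] axis -169.8
s0 brass [271 271  29  21 158] [289. 284.] med [442.7 162.9  36.6] rect 244.9 -27.4 [614.7  40.4] axis 45.6
sock c [442.6 177.6  36. ]
line [423.3 180.7  36. ]
dot [428.1 211.   36. ]
brass centre [442.6 177.2  36. ]
stand TL [572.9 413.   30. ]
TR [561.3 342.3  30. ]
BL [406.4 444.7  30. ]
BR [394.2 375.8  30. ]
redtopend [470.4 397.4 114. ]
redbot [411.2 407.7 114. ]
```

```bash
cat >> h.py <<'E'
def goto(x,y,z,yaw):
    s=arm.read_state();M=R.from_quat(s['ee_rot']).as_matrix()
    Rt=np.array([[np.cos(yaw),np.sin(yaw),0],[np.sin(yaw),-np.cos(yaw),0],[0,0,-1]])
    d=M.T@(np.array([x,y,z])-s['position']); w=R.from_matrix(M.T@Rt).as_rotvec()
    print('t',round(float(s['clock']),2),'pos',s['position'].round(1),'yaw',np.degrees(np.arctan2(M[1,0],M[0,0])).round(2),'tilt z',M[:,2].round(4),'grip',round(float(s['gripper_width']),1),'F',s['contact_force'].round(1),'Tq',s['wrist_torque'].round(2))
    print('shift mm',d.round(1),'rotvec',w.round(4))
E
python3 -c "
from h import *
goto(395,390,270,np.radians(-10.7))"
```

```text
t 0.15 pos [208.8 588.7 230.5] yaw -19.53 tilt z [-4.0e-04 -1.6e-03 -1.0e+00] grip 85.1 F [-0.3 -0.  -0.2] Tq [-0.01  0.04 -0.03]
shift mm [242.  125.  -39.3] rotvec [ 0.0017  0.     -0.1542]
```

```bash
python3 -c "
from h import *
goto(440,300,290,np.radians(-10.7))"
```

```text
t 0.15 pos [208.8 588.7 230.5] yaw -19.53 tilt z [-4.0e-04 -1.6e-03 -1.0e+00] grip 85.1 F [-0.3 -0.  -0.2] Tq [-0.01  0.04 -0.03]
shift mm [314.5 194.8 -59.2] rotvec [ 0.0017  0.     -0.1542]
```

Call:
{"name": "drive_tool", "arguments": {
  "moves": [
    [[1,0,0,-0.03,0,0,0],[1,0.039,0.024,-0.004,0,0,0],[1,0.039,0.024,-0.004,0,0,0],[1,0.039,0.024,-0.004,0,0,0],[1,0.039,0.024,-0.004,0,0,0],[1,0.039,0.024,-0.004,0,0,0],[1,0.039,0.024,-0.004,0,0,0],[1,0.039,0.024,-0.004,0,0,0],[1,0.039,0.024,-0.004,0,0,0],[1,0,0,0,0,0,-0.077],[1,0,0,0,0,0,-0.077],[1,0,0,0,0,0,0],[1,0,0,0,0,0,0]]
  ]
}}

```text
clock: 1.45
position: [445.7, 290.6, 291.1]
ee_rot: [0.996, -0.092, -0.001, 0.005]
contact_force: [-0.1, -0.3, -0.3]
gripper_width: 85.6
```

```bash
python3 -c "
from h import *
goto(440,300,290,np.radians(-10.7))
snap('wrist','w1')"
```

```text
t 1.45 pos [445.7 290.6 291.1] yaw -10.51 tilt z [-0.0037 -0.0099 -0.9999] grip 85.6 F [-0.1 -0.3 -0.3] Tq [ 0.03 -0.02 -0.  ]
shift mm [-7.3 -8.2  1. ] rotvec [0.0104 0.0018 0.0034]
```

View pics/w1.png

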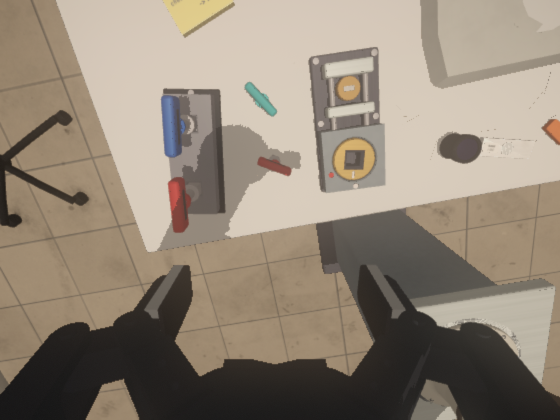

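The wrist view shows the blue handle at (172,126), the red handle at (178,205), and the brass socket at (354,159). I'll enlarge and measure.

```bash
python3 - <<'E'
from h import *
crop('w1',150,90,230,250,4); crop('w1',310,115,395,200,8)
z=ld('w1');P=cloud(z);im=z['im'].astype(int);r,g,b=im[...,0],im[...,1],im[...,2]
for nm,m in(('red',(r>80)&(g<60)&(b<60)),('blue',(b>80)&(r<80)&(g<95))):
    m=m&(abs(P[...,2]-112)<8)
    Q=P[m];(cx,cy),wh,a=cv2.minAreaRect(Q[:,:2].astype(np.float32));w,V=np.linalg.eigh(np.cov(Q[:,:2].T));v=V[:,1]
    print(nm,m.sum(),np.median(Q,0).round(1),'rect',round(cx,1),round(cy,1),np.round(wh,1),round(a,1),np.degrees(np.arctan2(v[1],v[0])).round(1))
E
```

```text
red 0 [nan nan nan] rect 0.0 0.0 [0. 0.] 0.0 nan
blue 12 [504.3 387.4 106.5] rect 505.5 387.1 [0.5 9.6] 77.2 167.4
  avg = a.mean(axis, **keepdims_kw)
  ret = um.true_divide(
<stdin>:6: RuntimeWarning: Degrees of freedom <= 0 for slice
  c *= np.true_divide(1, fact)
  c *= np.true_divide(1, fact)
  return _methods._mean(a, axis=axis, dtype=dtype,
```

View pics/w1_c150_90.png

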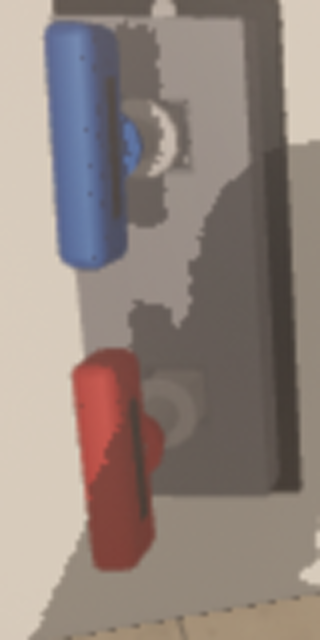

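View pics/w1_c310_115.png

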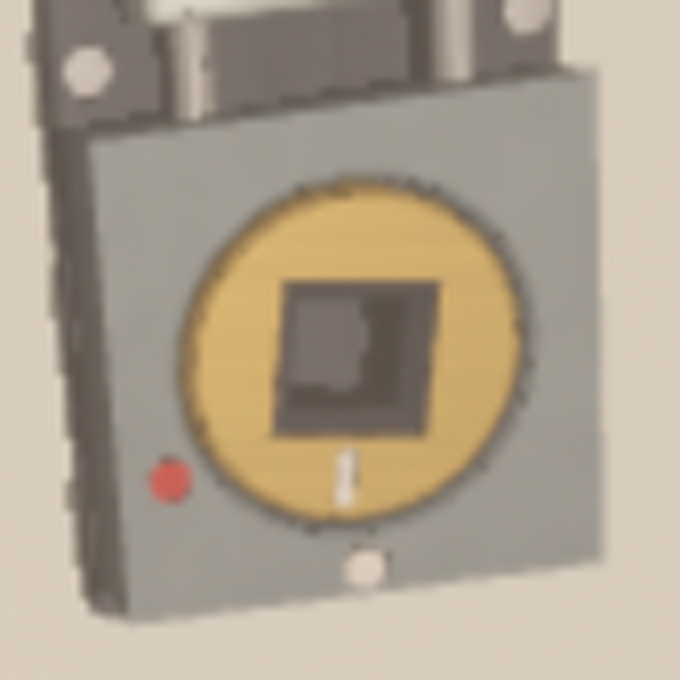

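```bash
python3 - <<'E'
from h import *
z=ld('w1');P=cloud(z)
a=lambda u,v:(150+(u-1.5)/4,90+(v-1.5)/4)
c=lambda u,v:(310+(u-3.5)/8,115+(v-3.5)/8)
for nm,(u,v),h in(('blueTL',a(48,28),114),('blueTR',a(107,28),114),('bBL',a(68,266),114),('redTL',a(77,372),114),('redTR',a(133,355),114),('redBL',a(97,568),114),('redBR',a(140,568),114),
 ('redmid',a(110,460),114),('sTL',c(283,283),36),('sTR',c(441,283),36),('sBR',c(428,437),36),('sBL',c(273,437),36),('brassT',c(365,182),36),('brassB',c(345,520),36),('brassL',c(185,355),36),('brassR',c(523,340),36),('line t',c(347,450),36),('line b',c(343,505),36),('dot',c(171,481),36)):
    ui,vi=int(round(u)),int(round(v)); print(nm,(ui,vi),onplane(z,u,v,h).round(1),'depth pt',P[vi,ui].round(1))
E
```

```text
blueTL (162, 97) [559.6 386.  114. ] depth pt [559.1 385.7 114. ]
blueTR (176, 97) [556.8 371.1 114. ] depth pt [557.9 375.7  99.9]
bBL (167, 156) [500.2 399.1 114. ] depth pt [500.2 398.9 113.4]
redTL (169, 183) [471.2 405.5 114. ] depth pt [471.  404.9 115.4]
redTR (183, 178) [473.  388.7 114. ] depth pt [470.1 395.3  93.9]
redBL (174, 232) [412.6 417.4 114. ] depth pt [372.1 466.2   1.4]
redBR (185, 232) [410.2 404.9 114. ] depth pt [ 3.682e+02  4.496e+02 -3.000e-01]
redmid (177, 205) [444.4 403.9 114. ] depth pt [444.4 403.5 115.6]
sTL (345, 150) [457.4 188.9  36. ] depth pt [457.4 188.9  36.6]
sTR (365, 150) [452.5 162.4  36. ] depth pt [452.4 162.1  36.6]
sBR (363, 169) [426.4 166.9  36. ] depth pt [427.1 167.4  37.7]
sBL (344, 169) [431.4 193.4  36. ] depth pt [526.1 278.2 435. ]
brassT (355, 137) [471.6 173.5  36. ] depth pt [469.3 168.4  15.8]
brassB (353, 180) [414.4 182.5  36. ] depth pt [413.  181.6  33.6]
brassL (333, 159) [448.4 206.7  36. ] depth pt [448.7 206.8  38.5]
brassR (375, 157) [440.2 149.3  36. ] depth pt [440.1 148.9  35.1]
line t (353, 171) [426.7 180.9  36. ] depth pt [427.1 181.5  38.4]
line b (352, 178) [417.1 182.6  36. ] depth pt [417.5 183.9  38.6]
dot (331, 175) [427.  211.8  36. ] depth pt [426.8 211.9  37.1]
```

```bash
python3 -c "
from h import *
goto(441,403.5,210,np.radians(-11.2))"
```

```text
t 1.5 pos [445.6 290.7 291. ] yaw -10.48 tilt z [-0.0038 -0.0101 -0.9999] grip 85.2 F [-0.9 -0.2 -0.2] Tq [ 0.02 -0.01  0.02]
shift mm [ -24.9 -111.    79.9] rotvec [0.0106 0.0018 0.0126]
```

Call:
{"name": "drive_tool", "arguments": {
  "moves": [
    [[1,-0.008,-0.037,0.02,0.0106,0.0018,0.0126],[1,-0.008,-0.037,0.02,0,0,0],[1,-0.008,-0.037,0.02,0,0,0],[1,0,0,0.02,0,0,0],[1,0,0,0,0,0,0]]
  ]
}}

```text
clock: 2.0
position: [441.9, 410.5, 209.2]
ee_rot: [0.995, -0.099, 0.001, -0.001]
contact_force: [-0.1, -0.8, -1.1]
gripper_width: 85.4
```

```bash
python3 -c "
from h import *
goto(441,403.5,200,np.radians(-11.2))
snap('wrist','w2')"
```

```text
t 2.0 pos [441.9 410.5 209.2] yaw -11.37 tilt z [ 0.0027  0.0027 -1.    ] grip 85.4 F [-0.1 -0.8 -1.1] Tq [-0.06  0.06 -0.03]
shift mm [0.5 7.1 9.2] rotvec [-0.0032 -0.0021 -0.003 ]
```

View pics/w2.png

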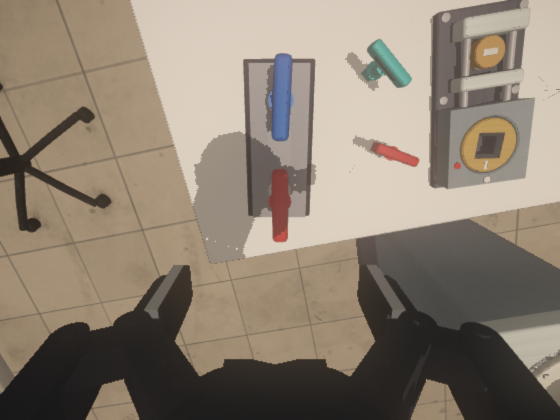

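The red handle is at (280,205), the blue one at (282,97), and the socket at (489,146).

```bash
python3 - <<'E'
from h import *
crop('w2',250,40,325,250,3);crop('w2',450,105,530,190,7)
z=ld('w2');P=cloud(z);im=z['im'].astype(int)
for nm,k,o in(('red',0,1),('blue',2,0)):
    m=(im[...,k]>1.7*im[...,o])&(abs(P[...,2]-114)<4)
    Q=P[m];(cx,cy),wh,a=cv2.minAreaRect(Q[:,:2].astype(np.float32));w,V=np.linalg.eigh(np.cov(Q[:,:2].T));v=V[:,1]
    print(nm,m.sum(),Q.mean(0).round(1),'rect',round(cx,1),round(cy,1),np.round(wh,1),round(a,1),np.degrees(np.arctan(v[1]/v[0])).round(1))
E
```

```text
red 1007 [444.8 406.5 114.9] rect 442.2 407.1 [13.1 62.6] 78.6 -10.8
blue 625 [516.2 391.7 115.2] rect 518.5 391.2 [11.5 38.7] 76.4 -13.6
```

View pics/w2_c250_40.png

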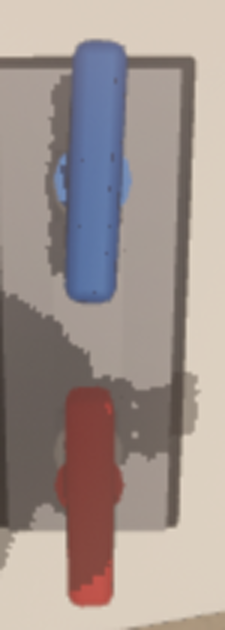

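View pics/w2_c450_105.png

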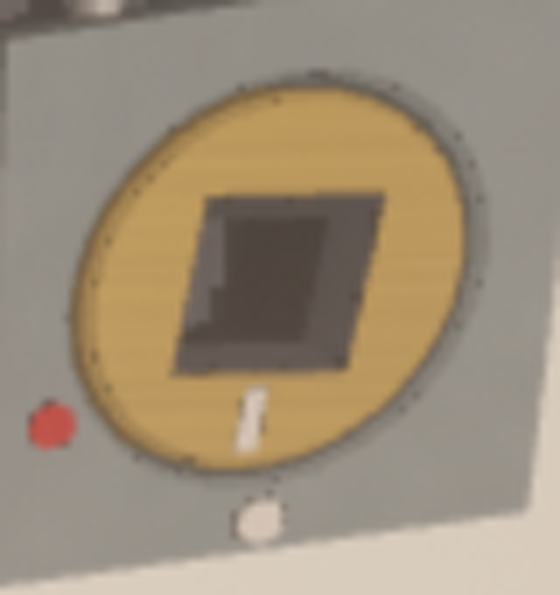

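```bash
python3 - <<'E'
from h import *
z=ld('w2');c=lambda u,v:(450+(u-3)/7,105+(v-3)/7)
A=[onplane(z,*c(u,v),36) for u,v in((206,197),(385,194),(347,370),(173,375))]
B=[onplane(z,*c(u,v),36) for u,v in((315,85),(232,472),(75,310),(465,230))]
print(np.round(A,1),np.mean(A,0).round(1),np.mean(B,0).round(1))
print(onplane(z,*c(259,392),36).round(1),onplane(z,*c(245,450),36).round(1))
goto(442,406,82,np.radians(-10.8))
E
```

```text
[[457.6 188.1  36. ]
 [452.8 161.7  36. ]
 [426.7 166.2  36. ]
 [431.2 192.6  36. ]] [442.1 177.1  36. ] [443.5 178.2  36. ]
[425.9 179.5  36. ] [417.  181.4  36. ]
t 2.05 pos [442.8 411.1 211. ] yaw -11.35 tilt z [ 0.0053  0.0051 -1.    ] grip 85.5 F [-0.6  0.3  0.9] Tq [ 0.04  0.01 -0.  ]
shift mm [ -0.3   6.  129. ] rotvec [-0.006  -0.0042 -0.0096]
```

Call:
{"name": "drive_tool", "arguments": {
  "moves": [
    [[1,0,0.006,0.02,-0.005,-0.004,-0.009],[1,0,0,0.025,0,0,0],[1,0,0,0.025,0,0,0],[1,0,0,0.015,0,0,0],[1,0,0,0,0,0,0],[1,0,0,0,0,0,0]]
  ]
}}

```text
clock: 2.65
position: [445.6, 408.4, 134.4]
ee_rot: [0.995, -0.095, 0.006, -0.007]
contact_force: [-0.7, -0.2, 0.9]
gripper_width: 85.7
```

```bash
python3 -c "
from h import *
goto(442,406,82,np.radians(-10.8))
snap('wrist','w3')"
```

```text
t 2.65 pos [445.6 408.4 134.4] yaw -10.86 tilt z [ 0.0127  0.0133 -0.9998] grip 85.7 F [-0.7 -0.2  0.9] Tq [-0.04  0.04 -0.  ]
shift mm [-3.6  3.9 52.4] rotvec [-0.0154 -0.0099 -0.0009]
```

View pics/w3.png

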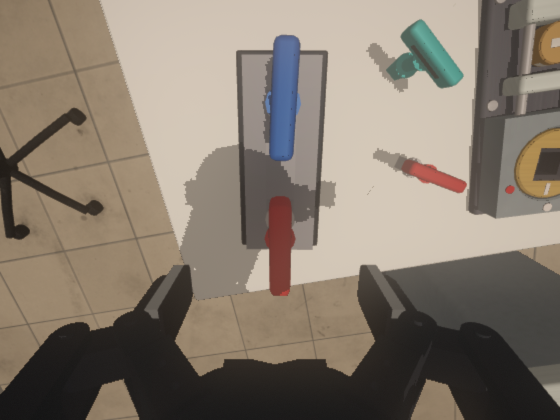

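```bash
python3 - <<'E'
from h import *
z=ld('w3');P=cloud(z);im=z['im'].astype(int)
m=(im[...,0]>1.7*im[...,1])&(abs(P[...,2]-114)<5)
Q=P[m];(cx,cy),wh,a=cv2.minAreaRect(Q[:,:2].astype(np.float32));w,V=np.linalg.eigh(np.cov(Q[:,:2].T));v=V[:,1]
print(m.sum(),Q.mean(0).round(1),'rect',round(cx,1),round(cy,1),np.round(wh,1),round(a,1),np.degrees(np.arctan(v[1]/v[0])).round(1))
E
```

```text
1873 [445.4 406.5 114.8] rect 442.3 407.1 [13.3 62.9] 78.8 -10.5
```

Call:
{"name": "drive_tool", "arguments": {
  "moves": [
    [[1,-0.003,0.003,0.0,-0.0154,-0.01,0],[1,0,0,0.018,-0.004,-0.003,0],[1,0,0,0.018,-0.004,-0.003,0],[1,0,0,0.012,-0.004,-0.003,0],[1,0,0,0,0,0,0]]
  ]
}}

```text
clock: 3.2
position: [444.0, 409.0, 92.7]
ee_rot: [0.996, -0.094, -0.003, 0.001]
contact_force: [-0.4, -1.2, 0.6]
gripper_width: 85.2
```

```bash
python3 -c "
from h import *
goto(442,406.3,82,np.radians(-10.8))"
```

```text
t 3.2 pos [444.  409.   92.7] yaw -10.84 tilt z [-0.0054 -0.0014 -1.    ] grip 85.2 F [-0.4 -1.2  0.6] Tq [-0.06 -0.02  0.01]
shift mm [-1.4  3.  10.8] rotvec [ 0.0024  0.0051 -0.0006]
```

Call:
{"name": "drive_tool", "arguments": {
  "moves": [
    [[1,-0.002,0.003,0.008,0,0.003,0],[1,0,0,0.004,0,0,0],[1,0,0,0,0,0,0],[1,0,0,0,0,0,0]]
  ]
}}

```text
clock: 3.6
position: [442.0, 407.1, 82.2]
ee_rot: [0.996, -0.094, -0.0, -0.0]
contact_force: [0.2, 0.1, -0.2]
gripper_width: 85.3
```

```bash
python3 -c "
from h import *
goto(442,406.3,82,np.radians(-10.8))"
```

```text
t 3.6 pos [442.  407.1  82.2] yaw -10.8 tilt z [ 0.e+00  4.e-04 -1.e+00] grip 85.3 F [ 0.2  0.1 -0.2] Tq [-0.02 -0.02 -0.03]
shift mm [0.2 0.8 0.2] rotvec [-0.0004  0.     -0.    ]
```

Aligned; close.

Call:
{"name": "drive_tool", "arguments": {
  "moves": [
    [[0,0,0,0,0,0,0],[0,0,0,0,0,0,0],[0,0,0,0,0,0,0],[0,0,0,0,0,0,0],[0,0,0,0,0,0,0],[0,0,0,0,0,0,0],[0,0,0,0,0,0,0],[0,0,0,0,0,0,0]]
  ]
}}

```text
clock: 4.4
position: [442.4, 407.5, 83.6]
ee_rot: [0.996, -0.094, 0.001, -0.001]
contact_force: [0.0, -0.9, 0.7]
gripper_width: 12.9
```

```bash
python3 -c "
from h import *
goto(442,406.3,82,np.radians(-10.8))"
```

```text
t 4.4 pos [442.4 407.5  83.6] yaw -10.79 tilt z [ 0.0014  0.0018 -1.    ] grip 12.9 F [ 0.  -0.9  0.7] Tq [-0.06  0.08 -0.04]
shift mm [-0.2  1.3  1.6] rotvec [-0.002  -0.001   0.0002]
```

Call:
{"name": "drive_tool", "arguments": {
  "moves": [
    [[0,0,0,-0.01,0,0,0],[0,0,0,-0.015,0,0,0],[0,0,0,-0.02,0,0,0],[0,0,0,-0.025,0,0,0],[0,0,0,-0.025,0,0,0],[0,0,0,-0.02,0,0,0],[0,0,0,0,0,0,0]]
  ]
}}

```text
clock: 5.1
position: [441.8, 406.7, 204.1]
ee_rot: [0.996, -0.094, -0.0, 0.0]
contact_force: [0.1, 0.7, -0.6]
gripper_width: 13.3
```

```bash
python3 -c "
from h import *
goto(442,178,195,np.radians(-10.2))
snap('scene','s4');crop('s4',130,100,380,300,3)"
```

```text
t 5.1 pos [441.8 406.7 204.1] yaw -10.82 tilt z [-3.e-04  0.e+00 -1.e+00] grip 13.3 F [ 0.1  0.7 -0.6] Tq [ 0.03 -0.09 -0.02]
shift mm [ 43.2 224.6   9.1] rotvec [ 0.      0.0003 -0.0107]
```

View pics/s4_c130_100.png

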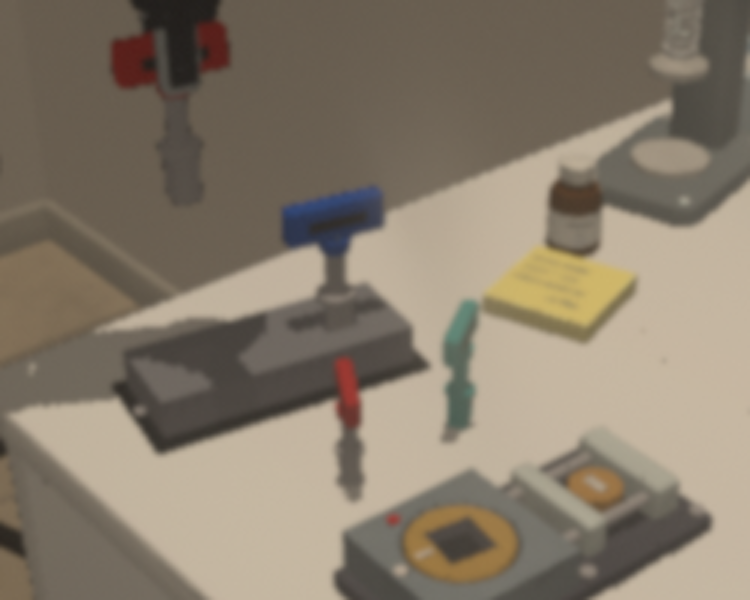

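Call:
{"name": "drive_tool", "arguments": {
  "moves": [
    [[0,0.008,0.037,0,0,0,-0.01],[0,0.008,0.037,0,0,0,0],[0,0.007,0.037,0,0,0,0],[0,0.007,0.037,0,0,0,0],[0,0.007,0.037,0,0,0,0],[0,0.006,0.037,0,0,0,0],[0,0,0,0,0,0,0],[0,0,0,0,0,0,0]]
  ]
}}

```text
clock: 5.95
position: [436.4, 168.4, 191.2]
ee_rot: [0.996, -0.09, -0.01, 0.008]
contact_force: [0.6, 0.1, -0.5]
gripper_width: 13.1
```

```bash
python3 -c "
from h import *
goto(442.2,177.6,130,np.radians(-10.2))"
```

```text
t 5.95 pos [436.4 168.4 191.2] yaw -10.29 tilt z [-0.0204 -0.0133 -0.9997] grip 13.1 F [ 0.6  0.1 -0.5] Tq [ 0.06 -0.05  0.02]
shift mm [  5.1 -11.1  60.9] rotvec [ 0.0168  0.0177 -0.0014]
```

Correct the tilt and position, and go lower to check alignment.

Call:
{"name": "drive_tool", "arguments": {
  "moves": [
    [[0,0.005,-0.011,0.005,0.017,0.0175,0],[0,0,0,0.02,-0.002,-0.002,0],[0,0,0,0.02,-0.002,-0.002,0],[0,0,0,0.012,-0.002,-0.002,0],[0,0,0,0,0,0,0],[0,0,0,0,0,0,0]]
  ]
}}

```text
clock: 6.55
position: [442.7, 181.4, 129.2]
ee_rot: [0.996, -0.088, -0.005, 0.004]
contact_force: [-0.3, 0.4, -0.0]
gripper_width: 13.0
```

```bash
python3 -c "
from h import *
goto(442.2,177.6,112,np.radians(-10.2))
snap('wrist','w5');snap('scene','s5');snap('top','t5')
crop('w5',190,140,370,300,4);crop('s5',210,190,370,320,4.8)"
```

```text
t 6.55 pos [442.7 181.4 129.2] yaw -10.09 tilt z [-0.0098 -0.0062 -0.9999] grip 13.0 F [-0.3  0.4 -0. ] Tq [-0.02 -0.03  0.01]
shift mm [ 0.3  3.7 17.2] rotvec [0.0078 0.0085 0.0019]
```

View pics/w5.png

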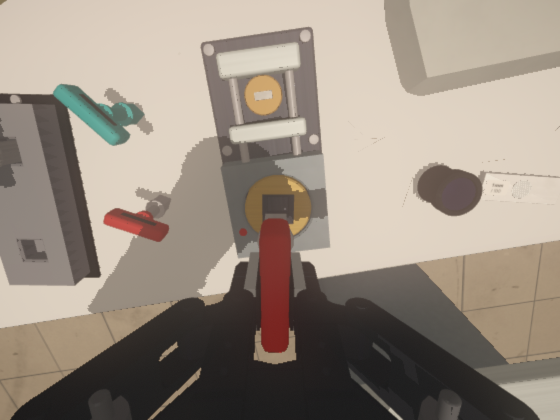

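View pics/s5_c210_190.png

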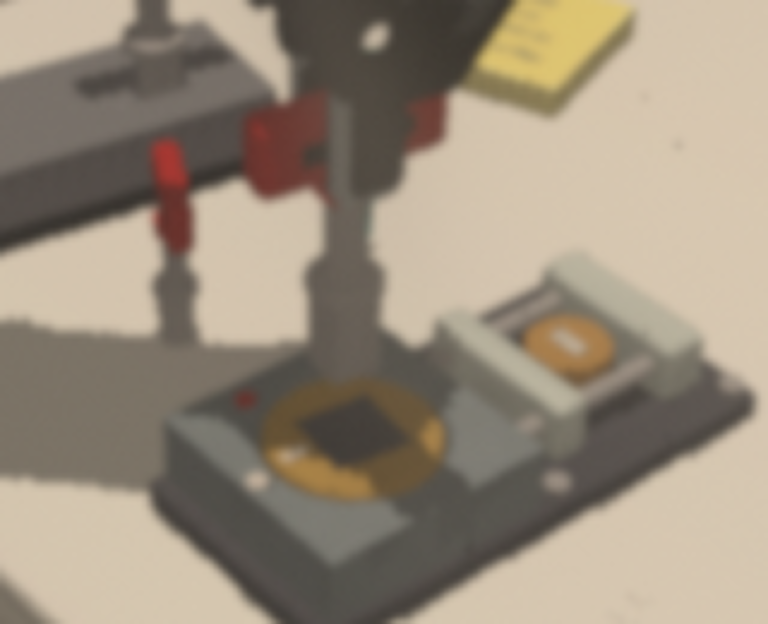

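```bash
python3 - <<'E'
from h import *
def proj(z,p):
    q=z['T'][:3,:3].T@(np.array(p)-z['T'][:3,3]);return z['f']*q[:2]/q[2]+z['c']
a=np.radians(-10.2);X=np.array([np.cos(a),np.sin(a),0]);Y=np.array([-np.sin(a),np.cos(a),0])
for f,(x0,y0,x1,y1) in(('s5',(220,220,340,310)),):
    z=ld(f);k=6
    im=cv2.resize(cv2.imread(f'pics/{f}.png')[y0:y1,x0:x1],None,fx=k,fy=k,interpolation=cv2.INTER_CUBIC)
    def poly(c,h,col):
        pts=[(proj(z,np.array(c)+h*(s*X+t*Y))-[x0,y0])*k+2.5 for s,t in((1,1),(1,-1),(-1,-1),(-1,1))]
        cv2.polylines(im,[np.int32(np.round(pts))],True,col,1)
    poly((442.2,177.6,36),13.5,(0,255,0))
    foot=np.array([442.0,181.0,61.2]); poly(foot+[0,0,3],8,(0,0,255)); poly(foot,5,(255,0,255)); poly(foot+[0.3,0.2,32],8,(255,0,0))
    cv2.imwrite(f'pics/{f}_o.png',im)
E
```

```text
(no output)
```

View pics/s5_o.png

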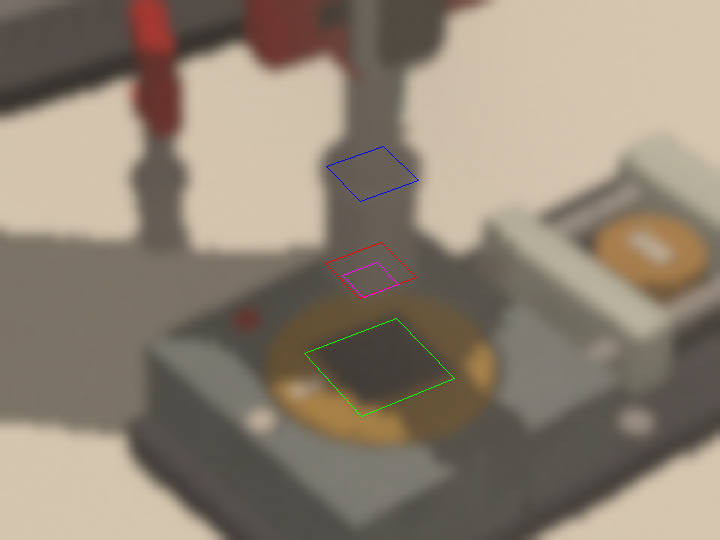

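Call:
{"name": "drive_tool", "arguments": {
  "moves": [
    [[0,0,0.0035,0,0.008,0.0085,0],[0,0,0,0.01,0,0,0],[0,0,0,0.008,0,0,0],[0,0,0,0,0,0,0],[0,0,0,0,0,0,0]]
  ]
}}

```text
clock: 7.2
position: [442.9, 177.9, 112.1]
ee_rot: [0.996, -0.088, 0.002, -0.002]
contact_force: [0.6, 0.6, -1.7]
gripper_width: 13.3
```

```bash
python3 -c "
from h import *
goto(442.2,177.6,80,np.radians(-10.2))"
```

```text
t 7.2 pos [442.9 177.9 112.1] yaw -10.14 tilt z [ 0.005   0.0043 -1.    ] grip 13.3 F [ 0.6  0.6 -1.7] Tq [-0.03  0.   -0.02]
shift mm [-0.7  0.6 32. ] rotvec [-0.0051 -0.0041  0.0011]
```

Call:
{"name": "drive_tool", "arguments": {
  "moves": [
    [[0,-0.0005,0.0005,0.006,-0.005,-0.004,0],[0,0,0,0.006,0,0,0],[0,0,0,0.004,0,0,0],[0,0,0,0,0,0,0]]
  ]
}}

```text
clock: 7.6
position: [442.4, 177.6, 94.5]
ee_rot: [0.996, -0.088, -0.0, 0.0]
contact_force: [0.6, -0.1, 0.2]
gripper_width: 12.9
```

```bash
python3 -c "
from h import *
goto(442.2,177.6,80,np.radians(-10.2))"
```

```text
t 7.6 pos [442.4 177.6  94.5] yaw -10.14 tilt z [-3.e-04 -4.e-04 -1.e+00] grip 12.9 F [ 0.6 -0.1  0.2] Tq [-0.04  0.04 -0.02]
shift mm [-0.2  0.  14.5] rotvec [0.0004 0.0003 0.0011]
```

Already 9 mm in with no contact force; go on.

Call:
{"name": "drive_tool", "arguments": {
  "moves": [
    [[0,0,0,0.004,0,0,0],[0,0,0,0.004,0,0,0],[0,0,0,0.003,0,0,0],[0,0,0,0,0,0,0]]
  ]
}}

```text
clock: 8.0
position: [442.6, 177.7, 82.5]
ee_rot: [0.996, -0.088, -0.0, 0.0]
contact_force: [0.8, 0.1, -1.2]
gripper_width: 12.9
```

```bash
python3 -c "
from h import *
goto(442.2,177.6,80,np.radians(-10.2))"
```

```text
t 8.0 pos [442.6 177.7  82.5] yaw -10.13 tilt z [-2.e-04 -4.e-04 -1.e+00] grip 12.9 F [ 0.8  0.1 -1.2] Tq [-0.02  0.02 -0.  ]
shift mm [-0.3  0.2  2.5] rotvec [0.0004 0.0001 0.0012]
```

Call:
{"name": "drive_tool", "arguments": {
  "moves": [
    [[0,0,0,0,0,0,0.1],[0,0,0,0,0,0,0.1],[0,0,0,0,0,0,0.1],[0,0,0,0,0,0,0.1],[0,0,0,0,0,0,0]]
  ]
}}

```text
clock: 8.5
position: [443.8, 178.2, 82.8]
ee_rot: [0.957, -0.291, 0.001, -0.001]
contact_force: [-0.2, -0.4, -1.6]
gripper_width: 13.3
```

```bash
python3 -c "
from h import *
goto(442.4,177.7,82,np.radians(-73))"
```

```text
t 8.5 pos [443.8 178.2  82.8] yaw -33.82 tilt z [ 2.6e-03  5.0e-04 -1.0e+00] grip 13.3 F [-0.2 -0.4 -1.6] Tq [-0.01 -0.01  0.03]
shift mm [-0.9  1.2  0.8] rotvec [-0.0024 -0.0011  0.6837]
```

Call:
{"name": "drive_tool", "arguments": {
  "moves": [
    [[0,-0.0005,0.001,0,-0.002,-0.001,0.1],[0,0,0,0,0,0,0.1],[0,0,0,0,0,0,0.1],[0,0,0,0,0,0,0.1],[0,0,0,0,0,0,0]]
  ]
}}

```text
clock: 9.0
position: [443.9, 178.0, 82.9]
ee_rot: [0.879, -0.476, 0.001, -0.001]
contact_force: [1.0, -0.4, -2.1]
gripper_width: 12.9
```

```bash
python3 -c "
from h import *
goto(442.4,177.7,82,np.radians(-73))"
```

```text
t 9.0 pos [443.9 178.   82.9] yaw -56.85 tilt z [ 3.1e-03  5.0e-04 -1.0e+00] grip 12.9 F [ 1.  -0.4 -2.1] Tq [ 0.   -0.03  0.04]
shift mm [-0.6  1.4  0.9] rotvec [-0.003  -0.0008  0.2818]
```

Call:
{"name": "drive_tool", "arguments": {
  "moves": [
    [[0,-0.0005,0.001,0,-0.003,-0.001,0.08],[0,0,0,0,0,0,0.08],[0,0,0,0,0,0,0.05],[0,0,0,0,0,0,0]]
  ]
}}

```text
clock: 9.4
position: [444.0, 177.9, 82.9]
ee_rot: [0.827, -0.562, 0.001, -0.001]
contact_force: [-1.1, 0.5, -2.1]
gripper_width: 13.1
```

```bash
python3 -c "
from h import *
goto(442.4,177.7,82,np.radians(-73))
snap('scene','s6');crop('s6',210,190,370,320,4.8)"
```

```text
t 9.4 pos [444.  177.9  82.9] yaw -68.39 tilt z [ 2.3e-03  2.0e-04 -1.0e+00] grip 13.1 F [-1.1  0.5 -2.1] Tq [ 0.   -0.01  0.05]
shift mm [-0.4  1.6  0.9] rotvec [-0.0023 -0.0006  0.0805]
```

View pics/s6_c210_190.png

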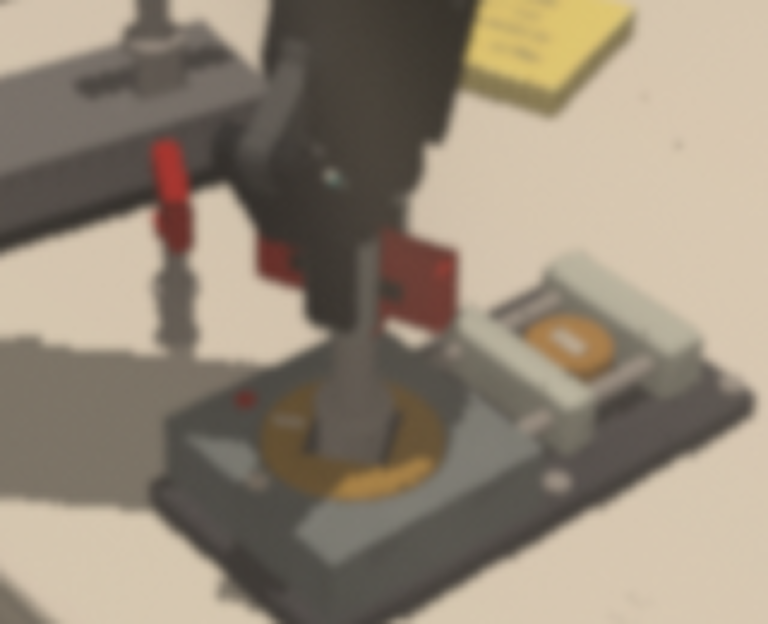

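The key is in and turning; the line at (287,420) is still short of the dot's direction (246,400). Keep turning.

Call:
{"name": "drive_tool", "arguments": {
  "moves": [
    [[0,0,0.001,0,-0.002,0,0.06],[0,0,0,0,0,0,0.06],[0,0,0,0,0,0,0.06],[0,0,0,0,0,0,0]]
  ]
}}

```text
clock: 9.85
position: [443.9, 177.8, 82.9]
ee_rot: [0.775, -0.631, 0.001, -0.001]
contact_force: [0.1, -0.4, -1.2]
gripper_width: 12.8
```

```bash
python3 -c "
from h import *
goto(442.4,177.7,82,np.radians(-80))
snap('scene','s7');crop('s7',250,240,320,305,8)"
```

```text
t 9.85 pos [443.9 177.8  82.9] yaw -78.3 tilt z [ 2.5e-03  2.0e-04 -1.0e+00] grip 12.8 F [ 0.1 -0.4 -1.2] Tq [-0.06 -0.06 -0.  ]
shift mm [-0.2  1.5  0.9] rotvec [-0.0025 -0.0003  0.0297]
```

View pics/s7_c250_240.png

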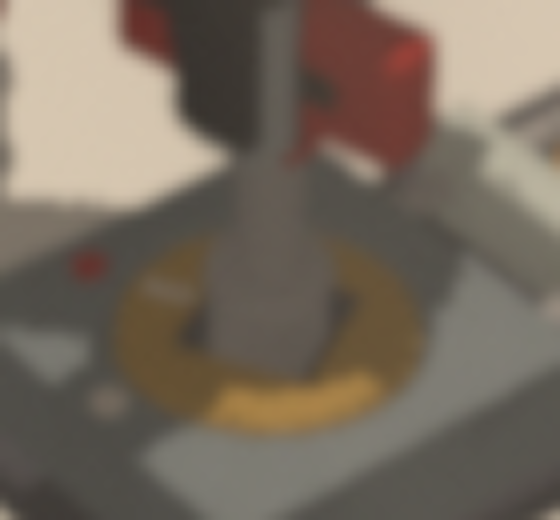

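Call:
{"name": "drive_tool", "arguments": {
  "moves": [
    [[0,0,0,0,-0.002,0,0.04],[0,0,0,0,0,0,0.04],[0,0,0,0,0,0,0]]
  ]
}}

```text
clock: 10.2
position: [444.1, 177.8, 82.9]
ee_rot: [0.753, -0.659, 0.001, -0.0]
contact_force: [0.2, 0.4, -1.9]
gripper_width: 13.2
```

```bash
python3 -c "
from h import *
goto(442.4,177.7,82,np.radians(-84))"
```

```text
t 10.2 pos [444.1 177.8  82.9] yaw -82.38 tilt z [ 9.e-04 -6.e-04 -1.e+00] grip 13.2 F [ 0.2  0.4 -1.9] Tq [-0.03 -0.05  0.23]
shift mm [-0.1  1.7  0.9] rotvec [-0.0008 -0.0007  0.0283]
```

Call:
{"name": "drive_tool", "arguments": {
  "moves": [
    [[0,0,0,0,0,0,0.03],[0,0,0,0,0,0,0.03],[0,0,0,0,0,0,0]]
  ]
}}

```text
clock: 10.5
position: [444.1, 177.8, 82.9]
ee_rot: [0.734, -0.679, 0.001, 0.0]
contact_force: [0.4, -0.6, -1.6]
gripper_width: 12.9
```

```bash
python3 -c "
from h import *
goto(442.4,177.7,82,np.radians(-84))
snap('scene','s8');crop('s8',250,240,320,305,8)"
```

```text
t 10.5 pos [444.1 177.8  82.9] yaw -85.59 tilt z [ 0.0011 -0.0016 -1.    ] grip 12.9 F [ 0.4 -0.6 -1.6] Tq [-0.12 -0.06  0.63]
shift mm [-0.1  1.7  0.9] rotvec [-0.0009 -0.0017 -0.0277]
```

View pics/s8_c250_240.png

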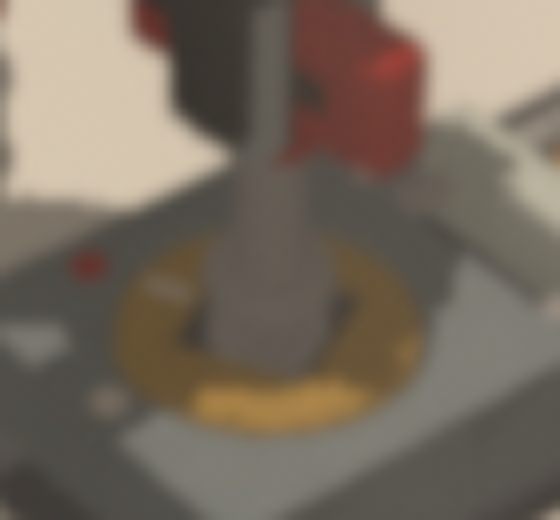

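At the stop: the torque rises to 0.63 N m and the line no longer moves. I'll unload slightly within the play, then release.

Call:
{"name": "drive_tool", "arguments": {
  "moves": [
    [[0,0,0,0,0,0,-0.06],[0,0,0,0,0,0,0],[0.4,0,0,0,0,0,0],[0.4,0,0,0,0,0,0],[0.6,0,0,0,0,0,0],[0.8,0,0,0,0,0,0],[0.8,0,0,0,0,0,0]]
  ]
}}

```text
clock: 11.25
position: [444.9, 178.7, 83.9]
ee_rot: [0.752, -0.659, 0.001, -0.002]
contact_force: [0.7, -0.3, -0.7]
gripper_width: 68.4
```

```bash
python3 -c "
from h import *
goto(442.4,177.7,182,np.radians(-84))"
```

```text
t 11.25 pos [444.9 178.7  83.9] yaw -82.51 tilt z [ 0.0031  0.0016 -1.    ] grip 68.4 F [ 0.7 -0.3 -0.7] Tq [-0.01  0.01 -0.06]
shift mm [  0.5   2.3 -98.1] rotvec [-0.0033  0.0013  0.0259]
```

Call:
{"name": "drive_tool", "arguments": {
  "moves": [
    [[0.8,0,0,-0.015,0,0,0],[0.8,0,0,-0.025,0,0,0],[0.8,0,0,-0.03,0,0,0],[0.8,0,0,-0.03,0,0,0],[0.8,0,0,-0.03,0,0,0],[0.8,0,0,0,0,0,0],[0.8,0,0,0,0,0,0]]
  ]
}}

```text
clock: 11.95
position: [443.8, 178.0, 218.4]
ee_rot: [0.751, -0.66, 0.0, -0.0]
contact_force: [-0.2, -0.5, -0.6]
gripper_width: 68.2
```

```bash
python3 -c "
from h import *
goto(442.4,177.7,182,np.radians(-84))
snap('scene','s9');crop('s9',220,200,340,310,6);snap('wrist','w9')"
```

```text
t 11.95 pos [443.8 178.  218.4] yaw -82.64 tilt z [ 1.e-03  3.e-04 -1.e+00] grip 68.2 F [-0.2 -0.5 -0.6] Tq [0.02 0.01 0.02]
shift mm [ 0.1  1.5 36.4] rotvec [-0.001   0.0002  0.0238]
```

View pics/s9_c220_200.png

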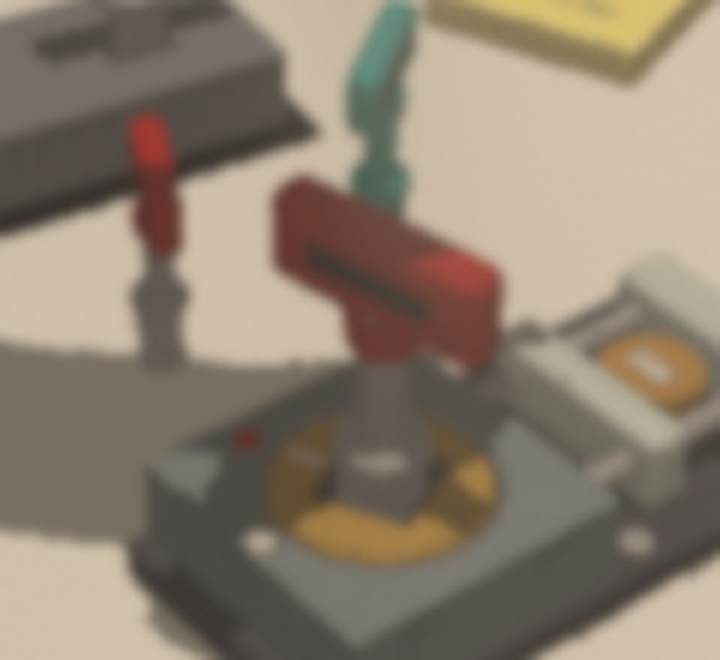

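View pics/w9.png

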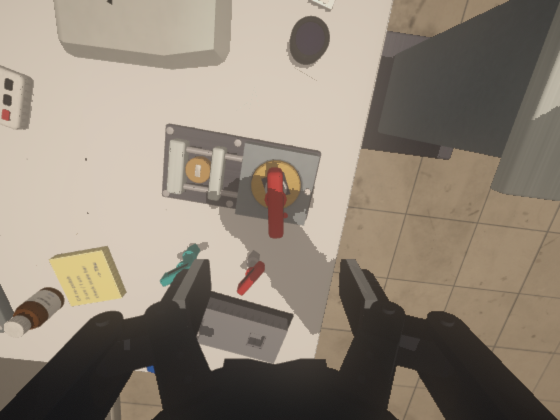

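```bash
python3 - <<'E'
from h import *
z=ld('s9');p=onplane(z,220+(305-2.5)/6,200+(457-2.5)/6,36);q=onplane(z,220+(246-2.5)/6,200+(438-2.5)/6,36)
c=np.array([442.6,177.8,36]);an=lambda p:np.degrees(np.arctan2(*(p-c)[[1,0]]))
print('line',p.round(1),an(p).round(1),'dot',q.round(1),an(q).round(1))
for f in('w9','s9'):
    z=ld(f);P=cloud(z);im=z['im'].astype(int)
    m=(im[...,0]>1.7*im[...,1])&(P[...,2]>90)&(P[...,2]<120)&(abs(P[...,0]-443)<60)&(abs(P[...,1]-178)<60)
    Q=P[m];t=Q[Q[:,2]>np.percentile(Q[:,2],80)-3];(cx,cy),wh,a=cv2.minAreaRect(t[:,:2].astype(np.float32))
    print(f,m.sum(),'top z',np.percentile(Q[:,2],[50,80,95]).round(1),round(cx,1),round(cy,1),np.round(wh,1),round(a,1))
    if f=='w9': A=np.c_[t[:,:2],np.ones(len(t))];print('plane',np.linalg.lstsq(A,t[:,2],rcond=None)[0].round(3))
E
```

```text
line [435.6 197.9  36. ] 109.2 dot [429.2 213.3  36. ] 110.7
w9 1024 top z [114.2 114.9 115.6] 443.4 177.7 [13.1 61.2] 8.4
plane [1.60000e-02 4.00000e-03 1.06663e+02]
s9 184 top z [111.3 113.2 114.3] 440.4 175.3 [11.2 59.5] 13.3
```

```bash
python3 -c "
from h import *
arm.job_done();goto(442,178,200,-1.4)"
```

```text
the job is handed in; nothing more can be done
the job is handed in; nothing more can be done
```

I locked the clamp. The red square key is standing in the socket, turned to the stop, and I handed the job in at about 12 s of the 38 s allowed. `job_done()` gives no verdict, so everything below is from my own checks.

- **Insertion:** I gripped the key, lifted it clear of the other keys and put its foot about 22 mm into the socket. Contact forces stayed around 1–2 N.
- **Turning:** I turned the tool about 75 degrees clockwise. Part of that was play in the socket. At the end the torque rose to 0.63 N m and the white line stopped moving, so the key was at the stop.
- **Release:** I backed off 0.06 rad within the play, opened the gripper and rose about 135 mm clear.
- **Last checks:**
  - The white line points at 109 degrees and the red dot at 111 degrees, so they agree.
  - The handle top is 113–115 mm above the worktop, so the foot is roughly 22 mm below the mouth.
  - The key leans about 1 degree and stands within 1 mm of the socket axis by the wrist camera. The scene camera put it about 3 mm off.

I never touched the blue key. It was still standing in the stand after the lift, but I did not measure its position again at the end.

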